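Load a D cell into a portable radio

TASK

Take the larger battery from the black rubber rest and load it into the open battery bay of the radio lying face down: flat end against the coil spring, push the spring back gently without squashing it flat, then drop the nub end in behind the steel contact tab and press it until the battery lies level and fully home. Do not press hard on the radio, and leave the other things where they are.

Things in the scene. Friction and masses are not known exactly. Their poses are not given: they have to be found in the camera images.
- pedestal (a point): Middle of the holder's slot, 30 mm above the table over the radio's origin: height of the holder's pedestal, 30 mm wide, that bears the battery; 4 mm guide strips stand 11 to 15 mm either side of its middle; finger wells beside it are 12 mm above the table. The upright steel tab (30 mm wide, 4 thick, top 47 mm above the table) has its inner face 31.5 mm from the holder's middle to +x.
- spring_end (a point): Pocket's inner wall at the spring's end, at the radio's back surface (68 mm above the table). A battery let go short of home stays jammed between spring and tab (54 mm apart when the spring is free, 7 mm less than the battery): press its top down with 5 to 15 N. It counts as pressing hard when all contact forces of battery on radio, spring and tab too, add up to over 100 N.
- cell: The battery to load (D size): dark steel cylinder, diameter 34 mm, body 59 mm long, with a round nub (diameter 10 mm, 2 mm long) on one end, so 61 mm over all; about 140 g. Origin on its axis, at the middle of the 59 mm body; its x axis points from the flat end to the nub. It starts level in a groove of the rubber rest, axis 22 mm above the table; the larger of two there.
- nub_end (a point): The outer face of the battery's nub, on its axis, 31.5 mm from the battery's origin along its x.
- small_cell: The other battery (C size) on the rest, not to be used: diameter 26 mm, body 48 mm long, nub 2 mm. It lies parallel to the larger one, the axes 62 mm apart; either may be in either groove.
- rest: Black rubber rest, fixed, 90 x 130 mm and 5 mm thick, with two grooves along its x formed by 4 mm high strips that stand 11 to 15 mm either side of each groove's middle; the grooves are at y = +31 and -31 mm. Origin under its centre at the table's surface.
- radio: Grey portable radio, fixed, lying face down; x -78 to +74 mm (carrying handle on to x 91, aerial to x -84), y -125 to +125 mm, back surface 68 mm above the table. Origin at table height under the battery's place; z up; x runs along that place from the coil spring (-x end) to the steel contact tab (+x end). The open bay is a pocket, x -62.5 to +53.5, y -50 to +50 mm.
- bay (a point): Middle of the bay: over the radio's origin, 47 mm above the table, axes as the radio's. The grey battery holder in the pocket sits tight, but anywhere up to 10 mm either way along x from the middle; across and in height it is exact. How far it is off is not given: see it or feel for it. Home, the battery's origin is at y = z = 0 here and x as the holder's middle.
- contact_spring (a joint): The holder's coil spring: how far its disc is pushed in (m) towards the radio's -x; 0 free, 3 N to start, 1 N more per mm, hard stop at 16 mm. Beyond 10.5 mm it is squashed flat; with the battery home it reads 7 mm. The disc is upright, 12 mm across, centre 42 mm above the table; its free face is 22.5 mm from the holder's middle. Its block stands 18 mm behind, top 48 mm above the table.
- bay_cover: The bay's removed cover, loose grey plate 108 x 98 x 4 mm; to be left alone.
- remote: Black remote control 170 x 45 x 18 mm; to be left alone.
- screwdriver: Screwdriver about 150 mm long; to be left alone.
- tape_roll: Cardboard-brown roll, outer diameter 64 mm, 18 mm high; to be left alone.
- mug: White mug, diameter 78 mm, 90 mm high; to be left alone.
- power_brick: Black plug-in power supply 70 x 50 x 30 mm; to be left alone.
- tape_case: Clear cassette case 109 x 70 x 16 mm; to be left alone.
Things that resemble listed ones, but are neither listed nor needed, are in the scene too. Leave any blue look-alike of the cell alone.

How it is judged (in metres and radians):
On the way:
1. the battery, in the bay, has pushed the coil spring in by at least 3 mm (value of joint contact_spring above 0.003 m and distance between cell and bay below 0.045 m and contact force between cell and radio above 1 N), for 0.1 s.
At the end, for the whole second after the job is handed in: The battery lies home in the holder: the spring pushed in 5.5 to 8.5 mm by its flat end, nub end behind the tab, its middle within 3 mm of the bay's middle line across, within 2 mm in height and 13 mm along, its axis within 0.05 rad of the radio's; released and still (x of cell in the frame of bay between -0.013 and 0.013 m and y of cell in the frame of bay between -0.003 and 0.003 m and z of cell in the frame of bay between -0.002 and 0.002 m and x of nub_end in the frame of bay above 0.02 m and angle between the x axis of cell and the x axis of radio, either way round below 0.05 rad and value of joint contact_spring between 0.0055 and 0.0085 m and linear speed of cell below 0.01 m/s); the robot touches nothing.
It fails at once if the coil spring is squashed flat (pushed in more than 10.5 mm) (value of joint contact_spring above 0.0105 m).
It fails at once if the battery is pressed against the radio with contact forces that add up to over 100 N (contact force between cell and radio above 100 N).
It fails at once if the small battery is taken or knocked away (moved more than 25 mm) (distance of small_cell from where it was at the start of the episode above 0.025 m).
It fails at once if another thing on the table is moved more than 30 mm (distance of any of bay_cover, remote, screwdriver, tape_roll, mug, power_brick, tape_case from where it was at the start of the episode above 0.03 m).
It also fails if it takes over 56 s, if anything falls off the work surface, if the arm or the gripper's body presses on something with over 40 N, if the wrist force passes 120 N, or if a joint passes its speed limit or range.

ROBOT

A 6-joint arm with a two-finger parallel gripper is mounted at the origin on the work surface. World frame = base frame: x ahead of the robot, y to its left, z up, the work surface at z = 0. Lengths are in m, angles in degrees, forces in N, time in s.
With the tool pointing down it reaches from about 0.225 to 0.875 m from the base axis. Payload 3.4 kg.
Tool frame: the origin (TCP) lies on the centre line of the jaws, within the pads' length; the fingertips stand 11 mm ahead of it and the grasp point (between the pads) lies 8 mm behind it (manip.tips_ahead is the distance from the TCP to the fingertips, in m); x points along the fingers, y is the direction in which the jaws open and shut, and the axes are right-handed (so a half turn about x gives the same grasp; the last joint's range is limited). The gripper opens to 85 mm and grips with 20 to 120 N. Pads are 22 mm wide; open, the fingers measure 114 mm over their backs; the gripper's body (76 mm by 85 mm) begins 54 mm behind the grasp point. The pads swing forward as they close: fully open they stand 13 mm farther back than shut.
Start: joints at [-82.219, 15.808, 86.224, -0, 77.962, -6.933], TCP at [0.146, -0.556, 0.205] pointing down, gripper open.
Joint ranges: [-165.64, 165.64], [-43.16, 119.46], [12.63, 154.43], [-67.54, 247.53], [6.08, 155.33], [-154.97, 154.97]. Speed limits (degrees/s): [147.25, 147.25, 180, 180, 180, 180].

INTERFACE

Orientations are given as a 3x3 rotation matrix whose columns are the frame's x, y, z axes.
In Python, from plant import manip gives the robot as it stands.
- The arm moves only by the tool arm_command, never from a script. Its argument "targets" is a list that holds one entry, the list of rows, each a list of 7 numbers: the shift along the tool's x, y, z in m, then the turn, a rotation vector about the tool's x, y, z in degrees, then the closure, from -1 (fully open) to 1 (shut). In form: [[[x, y, z, wx, wy, wz, grip], ...]]. A call has 1 to 10 rows; each row is the pose to reach, as a shift and turn from the pose commanded when the call began, along the tool's axes at that moment; what a row does not reach only later rows make up. A row lasts 1/8 s, in which the tool goes at most 62.5 mm and 10.7 degrees, less where a joint would pass 70% of its speed; a pose out of reach is approached as far as the arm can. A call with a gripper value outside its range is refused whole. The fingers move at their own pace and stop on an object; "newtons" is the grip in N (left out, the last holds). Time passes only in rows, so rows that repeat a pose let the fingers close. It gives the time, the measured TCP pose, the force and the opening at its end, in the units of the state.
- manip.read_state(): the state, without advancing time (a new reading comes with each control period).
- manip.camera(name): name is "scene" or "top"; returns a dict with "image" (420x560x3 uint8, blue, green, red), "fov_y" (degrees; the focal length in pixels is half the picture's height over the tangent of half this angle, whatever the lens; pixels are square), "cx", "cy" (the principal point, pixels), "world_from_camera" (4x4, takes a point from camera to world coordinates). Camera axes: x right, y up, looking along -z (the intrinsics and any distortion apply to the point x, -y, -z); pixel columns grow to the right and rows downward; lengths in m; the calibration is good to about 2 mm. A picture is of the moment at which its call begins. There is no depth.
- manip.job_done(): hands the job in, once; it reports no verdict.
The state is a dict: "t": time; "joint_pos": joint angles; "dq": joint speeds; "joint_torque": joint torques, N m; "ee_pos": TCP position; "tcp_rot": TCP orientation; "contact_force": force on the tool from outside, world axes, zero at the start; "torque": the same for the moment, N m; "opening": finger opening in m.
Only numpy, scipy, OpenCV 4.12 (cv2) and the standard library are available. Lean on these libraries where they do the work, as an engineer would, in place of code of your own. Each camera call takes 0.05 s, during which the arm holds its last target. There are 200 camera calls.

## Working session

There is one attempt and no reset: what is moved stays moved. The work goes in short steps, Python scripts to look and compute and a tool call to move; the robot and the scene stay as the last step left them, time stands still between calls to the robot, and variables do not carry over. Pictures are saved under pics/ and viewed, about 8 in all and at most 12, crops included, and the job is handed in when it is done.

Besides the shell and the picture viewer there is one more tool, called after "Call:" in YAML: its name, and indented under it one key for each argument. arm_command: Moves the arm, as the interface text tells. Its arguments: {"type":"object","properties":{"targets":{"type":"array","items":{"type":"array","items":{"type":"array","items":{"type":"number"}}}},"newtons":{"type":"number"}},"required":["targets"]}

```bash
ls; mkdir -p pics; cat > h.py <<'E'
import numpy as np, cv2
from plant import manip
def snap(n,f=None):
    c=manip.camera(n)
    if f: cv2.imwrite('pics/'+f,c['image'])
    np.savez('cal_%s.npz'%n,**{k:v for k,v in c.items()})
    return c
def ray(c,u,v):
    f=210/np.tan(np.radians(c['fov_y'])/2)
    d=np.array([(u-c['cx'])/f,-(v-c['cy'])/f,-1]);T=np.array(c['world_from_camera'])
    return T[:3,3],T[:3,:3]@d
def onz(c,u,v,z):
    o,d=ray(c,u,v);return o+d*(z-o[2])/d[2]
def proj(c,p):
    f=210/np.tan(np.radians(c['fov_y'])/2);T=np.array(c['world_from_camera'])
    q=T[:3,:3].T@(np.array(p)-T[:3,3]);return c['cx']+f*q[0]/-q[2],c['cy']-f*q[1]/-q[2]
E
python3 - <<'E'
from h import *
a=snap('top','top1.png');b=snap('scene','scene1.png')
for c in(a,b):print({k:v for k,v in c.items() if k!='image'})
print(manip.read_state())
E
```

```text
pics
{'fov_y': 43.097877170935526, 'cx': 289.05533854211467, 'cy': 205.9360541856965, 'world_from_camera': array([[-1.33520785e-03,  9.98713548e-01, -5.06899057e-02,
         4.48574165e-01],
       [-9.99987194e-01, -1.58091966e-03, -4.80756741e-03,
         6.35717441e-02],
       [-4.88151937e-03,  5.06828374e-02,  9.98702869e-01,
         1.57827683e+00],
       [ 0.00000000e+00,  0.00000000e+00,  0.00000000e+00,
         1.00000000e+00]])}
{'fov_y': 52.3113472416058, 'cx': 289.9806281117097, 'cy': 209.78896509170056, 'world_from_camera': array([[ 0.56416958, -0.64914523,  0.51021874,  1.06370098],
       [ 0.82557389,  0.43464354, -0.35987878, -0.27781814],
       [ 0.01185031,  0.62425593,  0.78113002,  0.83603252],
       [ 0.        ,  0.        ,  0.        ,  1.        ]])}
{'t': 0.1, 'joint_pos': array([-8.22207981e+01,  1.58443100e+01,  8.62881873e+01,  3.88240889e-04,
        7.79648752e+01, -6.93203241e+00]), 'dq': array([ 0.01760591, -0.04524067, -0.21225938,  0.06153679,  0.00440309,
        0.07090852]), 'joint_torque': array([ 1.23607380e-03, -4.17699766e+01, -2.46406156e+01, -3.01962755e-04,
        5.71888435e-03,  8.66695302e-06]), 'ee_pos': array([ 0.1459518 , -0.55561672,  0.20402164]), 'tcp_rot': array([[-2.23466985e-04,  2.53946037e-01, -9.67218362e-01],
       [ 1.68472542e-03, -9.67216918e-01, -2.53946047e-01],
       [-9.99998556e-01, -1.68624592e-03, -2.11688295e-04]]), 'contact_force': array([ 0.25252399, -0.15971989,  1.04282279]), 'torque': array([-0.00840184, -0.00234719,  0.02654455]), 'opening': 0.085151458800377}
```

View pics/top1.png

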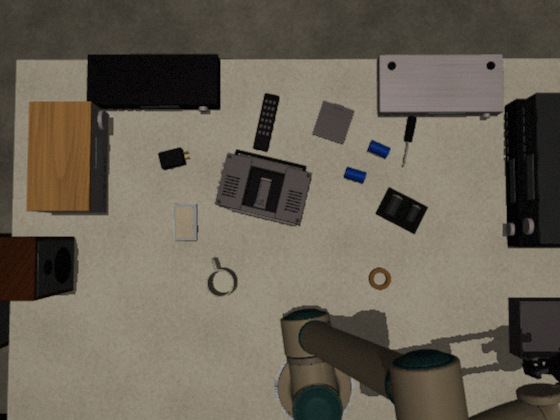

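View pics/scene1.png

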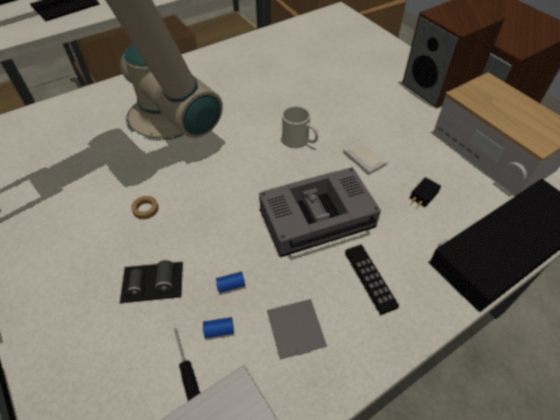

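The top view shows the rest at about (402,210) with two cells, and the radio at about (265,187) with its holder slot at (263,190). The scene view shows the rest at (152,282), where the right cell looks larger. I'll zoom in on both.

```bash
python3 - <<'E'
from h import *
a=cv2.imread('pics/top1.png');b=cv2.imread('pics/scene1.png')
def cr(i,u,v,w,h,W,H):
    return cv2.resize(np.clip(i[v:v+h,u:u+w].astype(float)*1.8,0,255).astype(np.uint8),(W,H),interpolation=cv2.INTER_CUBIC)
o=np.vstack([np.hstack([cr(a,370,180,66,60,330,300),cr(a,213,145,94,60,470,300)]),
 np.hstack([cr(b,115,255,72,60,360,300),cr(b,260,165,110,75,440,300)])])
cv2.imwrite('pics/z1.png',o)
E
```

```text
(no output)
```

View pics/z1.png

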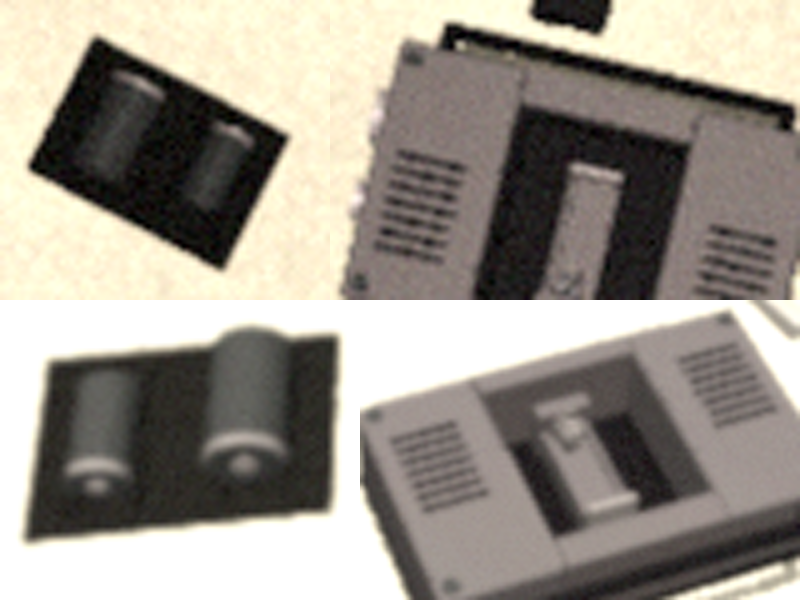

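The larger cell is the left one in the top view, with its nub pointing away from the robot. The tab is also at the far end of the radio. Next I'll measure with masks and edges.

```bash
python3 - <<'E'
from h import *
cal={n:dict(np.load('cal_%s.npz'%n)) for n in('top','scene')}
vis=[]
def big(mask,seed):
    n,l,s,c=cv2.connectedComponentsWithStats(mask.astype(np.uint8))
    k=min(range(1,n),key=lambda i:np.hypot(*(c[i]-seed)) if s[i,4]>60 else 1e9); return (l==k).astype(np.uint8),s[k],c[k]
def quad(m):
    ct=max(cv2.findContours(m,0,1)[0],key=cv2.contourArea); h=cv2.convexHull(ct)
    return cv2.boxPoints(cv2.minAreaRect(h)), h
for n,seeds in(('top',((402,210),(265,187))),('scene',((152,282),(318,210)))):
    c=cal[n];im=cv2.GaussianBlur(c['image'],(3,3),0);g=im.max(2).astype(int)
    sat=im.max(2).astype(int)-im.min(2)
    u,v=seeds[0]
    print(n,'bg',g[v-40,u],'rest',g[v,u])
    m=np.zeros(g.shape,np.uint8);m[v-40:v+40,u-45:u+45]=(g<85)[v-40:v+40,u-45:u+45]
    m=cv2.morphologyEx(m,cv2.MORPH_CLOSE,np.ones((7,7)))
    mm,s,cc=big(m,(u,v));
    ct=max(cv2.findContours(mm,0,1)[0],key=cv2.contourArea);h=cv2.convexHull(ct)
    ap=cv2.approxPolyDP(h,5,True)[:,0] 
    W=np.array([onz(c,*p,0.005)[:2] for p in ap]);print('rest corners',np.round(W,3).tolist(),'area',s[4])
    W=np.array([onz(c,*p,0.005)[:2] for p in h[:,0]]).astype(np.float32)
    print('  rect',cv2.minAreaRect(W))
    # radio grey levels
    u,v=seeds[1];print('radio levels row',g[v,u-60:u+60:4].tolist())
a=cal['top']['image'];b=cal['scene']['image']
def cr(i,u,v,w,h,W,H):
    return cv2.resize(np.clip(i[v:v+h,u:u+w].astype(float)*2.2,0,255).astype(np.uint8),(W,H),interpolation=cv2.INTER_CUBIC)
o=np.hstack([cr(a,235,155,50,75,400,600),cr(b,285,170,66,99,400,600)])
cv2.imwrite('pics/z2.png',o)
E
```

```text
top bg 145 rest 9
rest corners [[0.581, -0.222], [0.525, -0.337], [0.448, -0.298], [0.504, -0.186]] area 1351
  rect ((0.5156437158584595, -0.2606002688407898), (0.13045386970043182, 0.09041102230548859), 63.013973236083984)
radio levels row [143, 142, 147, 107, 74, 54, 59, 52, 58, 77, 45, 16, 18, 19, 69, 78, 57, 16, 18, 34, 77, 78, 78, 77, 77, 78, 105, 147, 145, 146]
scene bg 169 rest 26
rest corners [[0.509, -0.185], [0.585, -0.223], [0.527, -0.334], [0.452, -0.292]] area 2125
  rect ((0.5155907869338989, -0.25729885697364807), (0.1274324357509613, 0.09439008682966232), 62.576351165771484)
radio levels row [148, 39, 68, 88, 67, 63, 67, 67, 77, 90, 90, 32, 21, 49, 89, 89, 80, 35, 22, 17, 35, 39, 55, 90, 90, 90, 91, 90, 89, 83]
```

View pics/z2.png

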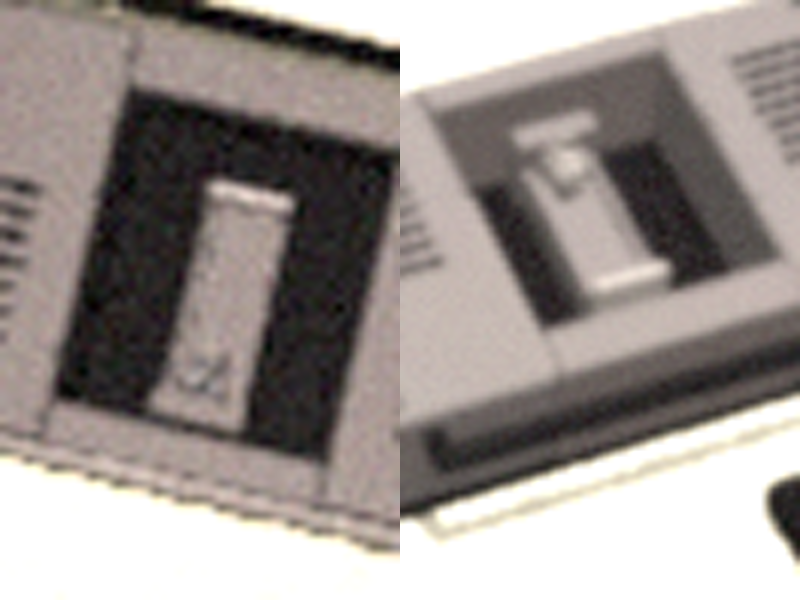

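The crops show the bay rim corners in both views: top crop (130,90), (392,150), (325,460), (58,398) and scene crop (432,98), (660,48), (780,262), (548,328). The bright tab top sits at (250,197) and (632,278).

```bash
python3 - <<'E'
from h import *
cal={n:dict(np.load('cal_%s.npz'%n)) for n in('top','scene')}
T=lambda x,y:(235+(x+.5)/8-.5,155+(y+.5)/8-.5); S=lambda x,y:(285+(x-400)*66/400-.4,170+y*99/600-.4)
C=dict(top=[T(*p) for p in((130,90),(392,150),(325,460),(58,398))],scene=[S(*p) for p in((780,262),(548,328),(432,98),(660,48))])
tab=dict(top=[T(250,197),T(207,190),T(293,205)],scene=[S(632,278),S(592,290),S(672,265)])
spr=dict(top=[T(205,375)],scene=[S(568,165)])
L=np.array([[53.5,50],[53.5,-50],[-62.5,-50],[-62.5,50]])/1000
for n in C:
    c=cal[n];W=np.array([onz(c,*p,.068)[:2] for p in C[n]])
    print(n,W.round(4).tolist(),'sides',np.linalg.norm(W-np.roll(W,-1,0),axis=1).round(4))
    # try both cyclic orders
    best=None
    for k in range(4):
        w=np.roll(W,k,0);A=L-L.mean(0);B=w-w.mean(0)
        th=np.arctan2((A[:,0]*B[:,1]-A[:,1]*B[:,0]).sum(),(A*B).sum());R=np.array([[np.cos(th),-np.sin(th)],[np.sin(th),np.cos(th)]])
        t=w.mean(0)-R@L.mean(0);e=np.abs(w-(L@R.T+t)).max()
        if abs(th)<1 and (best is None or e<best[0]):best=(e,th,t,R)
    e,th,t,R=best;print('  yaw',np.degrees(th),'origin',t.round(4),'res',e)
    for p in tab[n]:
        q=onz(c,*p,.047)[:2];print('  tab local',(R.T@(q-t)).round(4),'world',q.round(4))
    print('  spring local z.042', (R.T@(onz(c,*spr[n][0],.042)[:2]-t)).round(4))
c=cal['top']
for p in((140,75),(98,178)):print('cell ends top',onz(c,370+p[0]/5-.4,180+p[1]/5-.4,.022)[:2].round(4),onz(c,370+p[0]/5-.4,180+p[1]/5-.4,.03)[:2].round(4))
c=cal['scene'];print('nub scene',onz(c,115+243/5-.4,255+(463-300)/5-.4,.022)[:2].round(4))
print('nub scene2, low edge ',onz(c,115+243/5-.4,255+(485-300)/5-.4,.017)[:2].round(4))
E
```

```text
top [[0.6401, 0.1799], [0.6184, 0.0864], [0.5079, 0.1103], [0.5301, 0.2053]] sides [0.096  0.1131 0.0975 0.1129]
  yaw -12.808346103164157 origin [0.5785 0.1445] res 0.002543605788069378
  tab local [ 0.0261 -0.0006] world [0.6038 0.138 ]
  tab local [0.0252 0.0151] world [0.6064 0.1536]
  tab local [ 0.0267 -0.0165] world [0.6009 0.1225]
  spring local z.042 [-0.0401  0.0012]
scene [[0.6425, 0.1801], [0.6188, 0.0889], [0.5008, 0.1176], [0.5296, 0.2095]] sides [0.0942 0.1214 0.0964 0.1166]
  yaw -14.882639252400807 origin [0.5773 0.1479] res 0.0032384788480736004
  tab local [ 0.029  -0.0004] world [0.6052 0.1401]
  tab local [ 0.0294 -0.0172] world [0.6013 0.1237]
  tab local [0.0281 0.0167] world [0.6088 0.1568]
  spring local z.042 [-0.0362 -0.0011]
cell ends top [ 0.5603 -0.2471] [ 0.5597 -0.2455]
cell ends top [ 0.5    -0.2218] [ 0.4997 -0.2204]
nub scene [ 0.5559 -0.2448]
nub scene2, low edge  [ 0.5625 -0.2489]
```

Call:
arm_command:
  targets:
    - [[0.01,-0.05,-0.1,10,0,0,-0.2],[0.02,-0.08,-0.16,20,0,0,-0.2],[0.04,-0.11,-0.22,30,0,0,-0.2],[0.06,-0.135,-0.28,41.6,0,0,-0.2],[0.08,-0.16,-0.34,41.6,0,0,-0.2],[0.08,-0.19,-0.4,41.6,0,0,-0.2],[0.08,-0.216,-0.454,41.6,0,0,-0.2],[0.08,-0.216,-0.454,41.6,0,0,-0.2],[0.08,-0.216,-0.454,41.6,0,0,-0.2],[0.08,-0.216,-0.454,41.6,0,0,-0.2]]
  newtons: 60

```text
t: 1.35
ee_pos: [0.5304, -0.2312, 0.1242]
tcp_rot: [[-0.001, -0.45, -0.893], [0.0, -0.893, 0.45], [-1.0, 0.001, 0.001]]
contact_force: [-0.8, -0.0, -0.3]
opening: 0.0508
```

Call:
arm_command:
  targets:
    - [[0.03,0,0,0,0,0,-0.2],[0.06,0,0,0,0,0,-0.2],[0.06,0,0,0,0,0,-0.2]]

```text
t: 1.72
ee_pos: [0.5269, -0.2324, 0.0629]
tcp_rot: [[-0.006, -0.454, -0.891], [0.002, -0.891, 0.454], [-1.0, 0.001, 0.006]]
contact_force: [0.2, -1.0, 0.4]
opening: 0.0513
```

```bash
python3 - <<'E'
from h import *
b=snap('scene','s2.png');a=dict(np.load('cal_top.npz'))
print(manip.read_state()['ee_pos'])
cv2.imwrite('pics/z3.png',cv2.resize(np.clip(b['image'][200:320,90:250]*1.8,0,255).astype(np.uint8),(800,600),interpolation=cv2.INTER_CUBIC))
# radio yaw from long lines in the saved top picture
g=cv2.resize(a['image'][140:235,205:322].max(2),None,fx=4,fy=4,interpolation=cv2.INTER_CUBIC)
for l in cv2.createLineSegmentDetector().detect(g)[0][:,0]:
    if np.hypot(l[2]-l[0],l[3]-l[1])>90:
        p=onz(a,205+l[0]/4,140+l[1]/4,.068);q=onz(a,205+l[2]/4,140+l[3]/4,.068);d=q-p
        an=np.degrees(np.arctan2(d[1],d[0]));an=(an+45)%90-45
        print(p[:2].round(3),q[:2].round(3),'yaw',an.round(2),'len',np.linalg.norm(d).round(3))
E
```

```text
[ 0.52851776 -0.23301079  0.0644966 ]
[0.688 0.22 ] [0.64  0.023] yaw -13.62 len 0.204
[0.519 0.139] [0.59  0.123] yaw -13.06 len 0.073
[0.633 0.032] [0.662 0.157] yaw -13.27 len 0.128
[0.618 0.081] [0.505 0.109] yaw -13.62 len 0.117
[0.599 0.152] [0.534 0.168] yaw -13.72 len 0.067
[0.641 0.179] [0.617 0.082] yaw -13.59 len 0.099
```

View pics/z3.png

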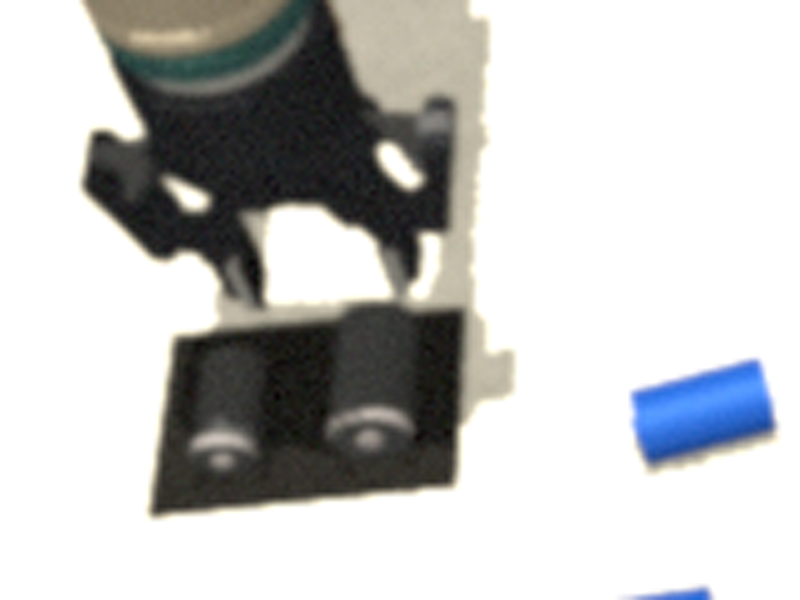

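```bash
python3 - <<'E'
from h import *
c=dict(np.load('cal_scene.npz'))
f=lambda p:((np.array(proj(c,p))-[90,200])*5).round(0)
t=np.array([.5285,-.233,.0645-.011]);y=np.array([-.454,-.891,0])
print('tips pred',f(t+y*.026),f(t-y*.026),'nub pred',f([.53+.0315*.892,-.232-.0315*.452,.022]), 'cell mid top',f([.53,-.232,.039]))
print('groove-line nub measured', onz(c,90+369/5,200+438/5,.022))
E
```

```text
tips pred [286. 344.] [412. 331.] nub pred [365. 442.] cell mid top [360. 357.]
groove-line nub measured [ 0.5574822  -0.24412698  0.022     ]
```

Call:
arm_command:
  targets:
    - [[0.025,0,0,0,0,0,-0.2],[0.043,0,0,0,0,0,-0.2],[0.043,0,0,0,0,0,-0.2],[0.043,0,0,0,0,0,0.5],[0.043,0,0,0,0,0,0.5],[0.043,0,0,0,0,0,0.5],[0.043,0,0,0,0,0,0.5],[0.043,0,0,0,0,0,0.5]]
  newtons: 70

```text
t: 2.78
ee_pos: [0.5303, -0.2319, 0.0219]
tcp_rot: [[0.0, -0.452, -0.892], [-0.0, -0.892, 0.452], [-1.0, 0.0, -0.0]]
contact_force: [0.3, -0.1, 0.4]
opening: 0.0216
```

Opening is 21.6 mm, so the cell isn't between the pads. I'll look.

```bash
python3 - <<'E'
from h import *
b=snap('scene','s3.png');a=snap('top','t3.png')
f=lambda i,x,y,w,h:cv2.resize(np.clip(i[y:y+h,x:x+w]*2.,0,255).astype(np.uint8),(400,400),interpolation=cv2.INTER_CUBIC)
cv2.imwrite('pics/z4.png',np.hstack([f(b['image'],100,220,100,100),f(a['image'],355,165,90,90)]))
print(manip.read_state(), manip.tips_ahead)
E
```

```text
{'t': 2.875, 'joint_pos': array([-3.05061525e+01,  2.51177109e+01,  1.00467412e+02, -4.89207537e-03,
        5.44166897e+01,  8.63786656e+01]), 'dq': array([-0.04241608,  0.0930895 , -0.10710631, -0.01802375, -0.08121961,
        0.04735258]), 'joint_torque': array([-8.22162601e-04, -4.55717576e+01, -1.89575779e+01, -6.43805906e-04,
        5.28212749e-04, -5.30875457e-05]), 'ee_pos': array([ 0.53027243, -0.23191236,  0.0217906 ]), 'tcp_rot': array([[-6.24990969e-05, -4.52154074e-01, -8.91939846e-01],
       [-4.37719947e-05, -8.91939846e-01,  4.52154077e-01],
       [-9.99999997e-01,  6.73012077e-05,  3.59537492e-05]]), 'contact_force': array([-0.90473847,  0.35894964, -0.50714917]), 'torque': array([-0.0086944 ,  0.004113  ,  0.01329757]), 'opening': 0.02109796749191775} 0.011
```

View pics/z4.png

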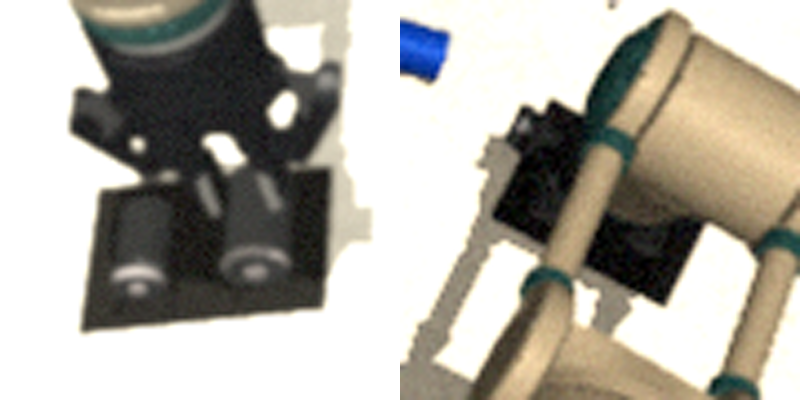

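```bash
python3 - <<'E'
from h import *
c=dict(np.load('cal_scene.npz'))
S=10;f=lambda p:tuple(int(v) for v in (np.array(proj(c,p))-[125,235])*S)
i=cv2.resize(np.clip(c['image'][235:295,125:205]*2.5,0,255).astype(np.uint8),(800,600),interpolation=cv2.INTER_CUBIC)
y=np.array([-.452,-.892,0]);z=np.array([-.892,.452,0])
t=np.array([.5303,-.2319,0])
for k,col in((1,(0,255,255)),(-1,(0,255,0))):
  for h in(.011,.025,.04):
    a=t+y*k*.0107+[0,0,h];cv2.line(i,f(a+z*.011),f(a-z*.011),col,2)
cv2.imwrite('pics/z5.png',i)
E
```

```text
(no output)
```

View pics/z5.png

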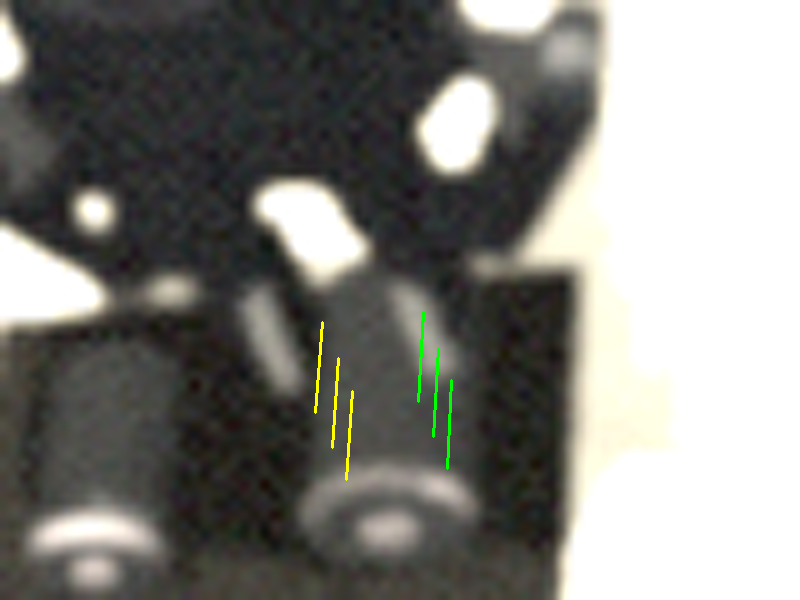

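Call:
arm_command:
  targets:
    - [[0,0,0,0,0,0,1],[0,0,0,0,0,0,1],[0,0,0,0,0,0,1]]

```text
t: 3.25
ee_pos: [0.5303, -0.232, 0.0218]
tcp_rot: [[-0.0, -0.452, -0.892], [-0.0, -0.892, 0.452], [-1.0, 0.0, 0.0]]
contact_force: [-0.4, -0.2, 0.0]
opening: 0.0001
```

```bash
python3 - <<'E'
from h import *
a=dict(np.load('cal_scene.npz'))['image'];b=snap('scene','s4.png')
print(manip.read_state()['opening'])
f=lambda i:cv2.resize(np.clip(i[235:295,135:185]*2.5,0,255).astype(np.uint8),(400,480),interpolation=cv2.INTER_CUBIC)
cv2.imwrite('pics/z6.png',np.hstack([f(a),f(b['image'])]))
E
```

```text
6.786660319120868e-05
```

View pics/z6.png

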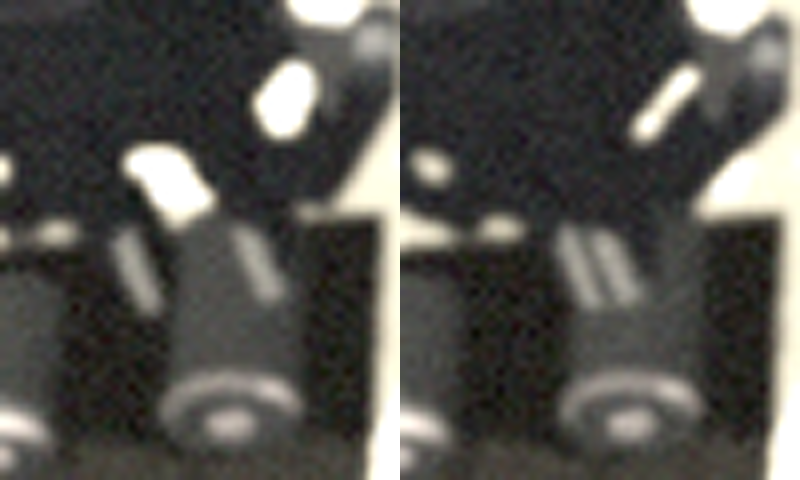

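The shut fingertips are above the cell: they appear at about z = 42 mm, not the 11 mm the TCP reading implies. I'll probe the cell's top gently to find the real height offset.

Call:
arm_command:
  targets:
    - [[0.001,0,0,0,0,0,1],[0.002,0,0,0,0,0,1],[0.003,0,0,0,0,0,1]]

```text
t: 3.68
ee_pos: [0.5303, -0.232, 0.0187]
tcp_rot: [[-0.0, -0.452, -0.892], [-0.0, -0.892, 0.452], [-1.0, 0.0, 0.0]]
contact_force: [-0.3, -0.7, -0.6]
opening: 0.0
```

Call:
arm_command:
  targets:
    - [[0.001,0,0,0,0,0,1],[0.002,0,0,0,0,0,1],[0.003,0,0,0,0,0,1]]

```text
t: 4.05
ee_pos: [0.5303, -0.232, 0.0157]
tcp_rot: [[-0.0, -0.452, -0.892], [-0.0, -0.892, 0.452], [-1.0, 0.0, -0.0]]
contact_force: [0.2, 0.7, -0.8]
opening: 0.0
```

Call:
arm_command:
  targets:
    - [[0.001,0,0,0,0,0,1],[0.002,0,0,0,0,0,1],[0.003,0,0,0,0,0,1],[0.004,0,0,0,0,0,1]]

```text
t: 4.55
ee_pos: [0.5304, -0.232, 0.0124]
tcp_rot: [[0.0, -0.452, -0.892], [-0.0, -0.892, 0.452], [-1.0, 0.0, -0.0]]
contact_force: [-2.0, 1.4, 8.5]
opening: -0.0
```

```bash
python3 - <<'E'
from h import *
c=dict(np.load('cal_scene.npz'))
for h in(.0405,.0445,.0485):
    p=onz(c,160.2,272.7,h); print(h,'near corner',p.round(4),'tip centre', (p+np.array([-.892,.452,0])*.011).round(4), 'vs ee .5303 -.2320')
E
```

```text
0.0405 near corner [ 0.5319 -0.2366  0.0405] tip centre [ 0.5221 -0.2317  0.0405] vs ee .5303 -.2320
0.0445 near corner [ 0.5346 -0.2368  0.0445] tip centre [ 0.5248 -0.2319  0.0445] vs ee .5303 -.2320
0.0485 near corner [ 0.5373 -0.2371  0.0485] tip centre [ 0.5275 -0.2321  0.0485] vs ee .5303 -.2320
```

Contact came at TCP reading 12 mm with the fingers on the cell's top at 39 mm. So the real tips are about 38 mm higher than the readings say, and x/y agree. I'll open, then descend with that offset.

Call:
arm_command:
  targets:
    - [[-0.02,0,0,0,0,0,0],[-0.02,0,0,0,0,0,-0.2],[-0.02,0,0,0,0,0,-0.2],[-0.02,0,0,0,0,0,-0.2],[-0.01,0,0,0,0,0,-0.2],[0.004,0,0,0,0,0,-0.2],[0.012,0,0,0,0,0,-0.2],[0.018,0,0,0,0,0,-0.2],[0.018,0,0,0,0,0,-0.2]]

```text
t: 5.68
ee_pos: [0.53, -0.2318, -0.0069]
tcp_rot: [[-0.001, -0.452, -0.892], [0.001, -0.892, 0.452], [-1.0, 0.0, 0.001]]
contact_force: [-0.4, -0.4, -0.3]
opening: 0.0515
```

Call:
arm_command:
  targets:
    - [[0.003,0,0,0,0,0,-0.2],[0.006,0,0,0,0,0,-0.2],[0.009,0,0,0,0,0,-0.2],[0.009,0,0,0,0,0,1],[0.009,0,0,0,0,0,1],[0.009,0,0,0,0,0,1],[0.009,0,0,0,0,0,1],[0.009,0,0,0,0,0,1]]

```text
t: 6.68
ee_pos: [0.5303, -0.2319, -0.015]
tcp_rot: [[0.0, -0.452, -0.892], [-0.0, -0.892, 0.452], [-1.0, -0.0, -0.0]]
contact_force: [-0.0, 0.6, 3.0]
opening: 0.032
```

Call:
arm_command:
  targets:
    - [[-0.03,0,0,0,0,0,1],[-0.08,0,0,0,0,0,1],[-0.138,0,0,0,0,0,1],[-0.138,-0.05,0.019,-4,0,0,1],[-0.138,-0.1,0.038,-8,0,0,1],[-0.138,-0.155,0.058,-13.4,0,0,1],[-0.138,-0.21,0.079,-13.4,0,0,1],[-0.138,-0.26,0.098,-13.4,0,0,1],[-0.138,-0.31,0.117,-13.4,0,0,1],[-0.138,-0.357,0.134,-13.4,0,0,1]]

```text
t: 7.92
ee_pos: [0.572, 0.1488, 0.1221]
tcp_rot: [[-0.001, -0.233, -0.973], [-0.0, -0.973, 0.233], [-1.0, 0.001, 0.0]]
contact_force: [-0.3, -0.9, -1.7]
opening: 0.0318
```

Call:
arm_command:
  targets:
    - [[0,0,0,0,0,0,1],[0,0,0,0,0,0,1],[0,0,0,0,0,0,1]]

```text
t: 8.3
ee_pos: [0.572, 0.1457, 0.1224]
tcp_rot: [[-0.001, -0.234, -0.972], [-0.001, -0.972, 0.234], [-1.0, 0.001, 0.0]]
contact_force: [0.4, -0.2, -3.2]
opening: 0.0317
```

Call:
arm_command:
  targets:
    - [[0,0,0,0,9,0,1],[0,0,0,0,18,0,1],[0,0,0,0,18,0,1],[0,0,0,0,18,0,1]]

```text
t: 8.8
ee_pos: [0.5736, 0.1465, 0.1238]
tcp_rot: [[0.301, -0.234, -0.924], [-0.072, -0.972, 0.223], [-0.951, -0.001, -0.31]]
contact_force: [0.6, 0.5, -1.7]
opening: 0.0316
```

```bash
python3 - <<'E'
from h import *
b=snap('scene','s5.png');s=manip.read_state();print(s['ee_pos'],s['tcp_rot'].round(3).tolist(),s['contact_force'])
S=8;o=(255,115)
f=lambda p:tuple(int(v) for v in (np.array(proj(b,p))-o)*S)
i=cv2.resize(np.clip(b['image'][115:190,255:355]*2.2,0,255).astype(np.uint8),(800,600),interpolation=cv2.INTER_CUBIC)
# predictions: real point = offset along tool (-x) or world z
R=s['tcp_rot'];e=s['ee_pos']
A=e-R[:,0]*.037; B=e+[0,0,.037]
for p,col in((A,(0,255,255)),(B,(0,255,0))):
    cv2.circle(i,f(p-R[:,2]*.0315),4,col,2);cv2.circle(i,f(p),4,col,-1);print(p.round(4),f(p-R[:,2]*.0315))
cv2.imwrite('pics/z7.png',i)
E
```

```text
[0.57450413 0.1465655  0.12401032] [[0.302, -0.235, -0.924], [-0.072, -0.972, 0.223], [-0.951, -0.001, -0.311]] [-0.45021426 -0.04667667 -1.76906004]
[0.5633 0.1492 0.1592] (553, 488)
[0.5745 0.1466 0.161 ] (571, 513)
```

View pics/z7.png

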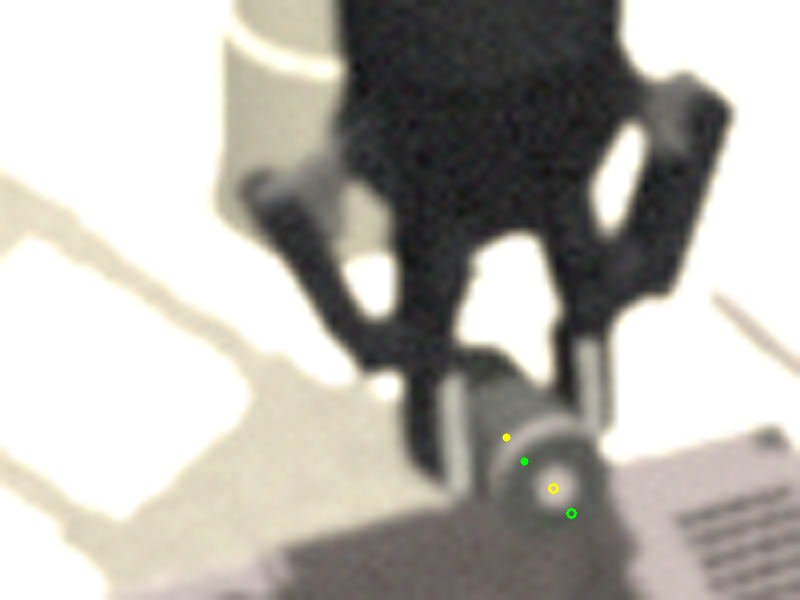

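The nub appears at (553,488), exactly where the "offset along the tool axis" model puts it. So the cell's centre is the TCP reading minus 37 mm along tool x. Descending into the bay at an 18° tilt.

Call:
arm_command:
  targets:
    - [[0,0,-0.019,0,18,0,1],[0.03,0,-0.012,0,0,0,1]]

```text
t: 9.1
ee_pos: [0.5796, 0.14, 0.0913]
tcp_rot: [[0.282, -0.229, -0.932], [-0.077, -0.973, 0.216], [-0.956, 0.011, -0.292]]
contact_force: [-1.2, -1.8, -2.2]
opening: 0.0318
```

That call had a stray turn in one row, and the last row cancelled it. The arm was in free air. I'll let it settle and re-read.

Call:
arm_command:
  targets:
    - [[0,0,0,0,0,0,1],[0,0,0,0,0,0,1],[0,0,0,0,0,0,1]]

```text
t: 9.48
ee_pos: [0.5932, 0.1422, 0.0993]
tcp_rot: [[0.303, -0.234, -0.924], [-0.073, -0.972, 0.222], [-0.95, -0.0, -0.312]]
contact_force: [0.7, -0.3, -2.3]
opening: 0.0321
```

```bash
cat >> h.py <<'E'
H=np.array([.5719,.1468]);yaw=np.radians(-13.5)
def loc():
    s=manip.read_state();R=s['tcp_rot'];p=s['ee_pos']-R[:,0]*.037
    M=np.array([[np.cos(yaw),np.sin(yaw),0],[-np.sin(yaw),np.cos(yaw),0],[0,0,1]])
    q=M@(p-[*H,0]);Rl=M@R
    print('t',s['t'],'cell local mm',(q*1000).round(1),'tilt',np.degrees(np.arcsin(-R[2,2])).round(2),'yawerr',np.degrees(np.arctan2(-Rl[1,2],-Rl[0,2])).round(2),'F local',(M@s['contact_force']).round(2),'M',(M@s['torque']).round(2),'open',round(s['opening'],4))
    return q,Rl
def shift(dx,dy,dz):
    q,Rl=loc();print('tool shift',(Rl.T@np.array([dx,dy,dz])).round(4))
E
python3 -c "
from h import *
q,_=loc();shift(.010-q[0],-q[1],.062-q[2])"
```

```text
t 9.475 cell local mm [ 10.3   0.4 134.5] tilt 18.16 yawerr -0.02 F local [ 0.71 -0.13 -2.28] M [0.04 0.26 0.03] open 0.0321
t 9.475 cell local mm [ 10.3   0.4 134.5] tilt 18.16 yawerr -0.02 F local [ 0.71 -0.13 -2.28] M [0.04 0.26 0.03] open 0.0321
tool shift [0.0688 0.0005 0.0228]
```

Call:
arm_command:
  targets:
    - [[0.02,0,0.0066,0,0,0,1],[0.04,0,0.0132,0,0,0,1],[0.055,0,0.018,0,0,0,1],[0.062,0,0.0205,0,0,0,1],[0.067,0,0.022,0,0,0,1],[0.07,0,0.023,0,0,0,1],[0.07,0,0.023,0,0,0,1],[0.07,0,0.023,0,0,0,1]]

```text
t: 10.48
ee_pos: [0.5925, 0.1423, 0.0247]
tcp_rot: [[0.301, -0.233, -0.925], [-0.072, -0.972, 0.222], [-0.951, -0.0, -0.31]]
contact_force: [-0.3, 0.1, -1.5]
opening: 0.0317
```

```bash
python3 - <<'E'
from h import *
q,_=loc()
b=snap('scene','s6.png')
i=cv2.resize(np.clip(b['image'][150:240,265:385]*2.2,0,255).astype(np.uint8),(800,600),interpolation=cv2.INTER_CUBIC)
cv2.imwrite('pics/z8.png',i)
E
```

```text
t 10.475 cell local mm [ 9.6  0.4 59.9] tilt 18.05 yawerr 0.01 F local [-0.27  0.02 -1.49] M [-0.01  0.23 -0.01] open 0.0317
```

View pics/z8.png

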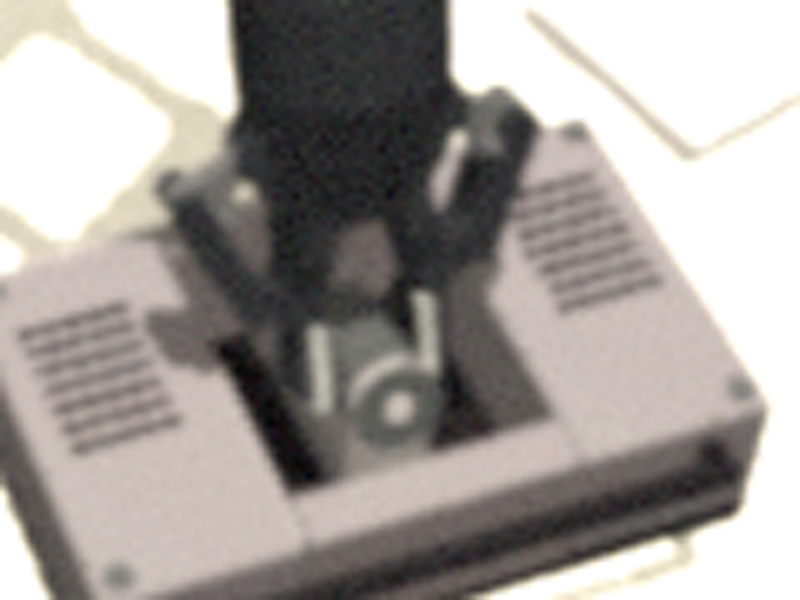

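The cell hangs tilted in the bay with its nub at (398,408), above the tab and free of contact. Now I'll feel for the spring along −x.

Call:
arm_command:
  targets:
    - [[-0.0006,0,0.0019,0,0,0,1],[-0.0012,0,0.0038,0,0,0,1],[-0.0012,0,0.0038,0,0,0,1]]

```text
t: 10.9
ee_pos: [0.5879, 0.1432, 0.0242]
tcp_rot: [[0.3, -0.233, -0.925], [-0.072, -0.972, 0.222], [-0.951, 0.0, -0.309]]
contact_force: [-1.6, 0.0, -1.9]
opening: 0.0318
```

```bash
python3 -c "
from h import *
loc()"
```

```text
t 10.9 cell local mm [ 5.   0.3 59.4] tilt 17.99 yawerr 0.02 F local [-1.53 -0.33 -1.91] M [0.01 0.24 0.01] open 0.0318
```

Call:
arm_command:
  targets:
    - [[-0.0003,0,0.001,0,0,0,1],[-0.0006,0,0.0019,0,0,0,1],[-0.0006,0,0.0019,0,0,0,1]]

```text
t: 11.28
ee_pos: [0.5868, 0.1437, 0.0245]
tcp_rot: [[0.302, -0.233, -0.925], [-0.072, -0.972, 0.222], [-0.951, -0.0, -0.31]]
contact_force: [1.2, -1.0, -2.6]
opening: 0.0318
```

```bash
python3 -c "
from h import *
loc()"
```

```text
t 11.275 cell local mm [ 3.8  0.4 59.7] tilt 18.06 yawerr 0.02 F local [ 1.4  -0.67 -2.59] M [-0.08 -0.01 -0.01] open 0.0318
```

Call:
arm_command:
  targets:
    - [[-0.0003,0,0.001,0,0,0,1],[-0.0006,0,0.0019,0,0,0,1],[-0.0006,0,0.0019,0,0,0,1]]

```text
t: 11.65
ee_pos: [0.5853, 0.1441, 0.0246]
tcp_rot: [[0.302, -0.233, -0.924], [-0.072, -0.972, 0.222], [-0.951, -0.0, -0.311]]
contact_force: [3.5, -1.3, -2.8]
opening: 0.0315
```

```bash
python3 -c "
from h import *
loc()"
```

```text
t 11.65 cell local mm [ 2.1  0.5 59.8] tilt 18.09 yawerr 0.02 F local [ 3.72 -0.44 -2.77] M [-0.12 -0.42 -0.05] open 0.0315
```

Call:
arm_command:
  targets:
    - [[-0.0003,0,0.001,0,0,0,1],[-0.0006,0,0.0019,0,0,0,1],[-0.0009,0,0.0029,0,0,0,1],[-0.0009,0,0.0029,0,0,0,1]]

```text
t: 12.15
ee_pos: [0.5828, 0.1448, 0.0248]
tcp_rot: [[0.303, -0.233, -0.924], [-0.072, -0.973, 0.221], [-0.95, -0.001, -0.312]]
contact_force: [6.0, -3.4, -3.7]
opening: 0.0315
```

```bash
python3 -c "
from h import *
loc()"
```

```text
t 12.15 cell local mm [-0.4  0.6 59.9] tilt 18.15 yawerr 0.04 F local [ 6.67 -1.91 -3.66] M [-0.27 -0.86 -0.03] open 0.0315
```

Call:
arm_command:
  targets:
    - [[-0.0003,0,0.001,0,0,0,1],[-0.0006,0,0.0019,0,0,0,1],[-0.0006,0,0.0019,0,0,0,1]]

```text
t: 12.52
ee_pos: [0.5816, 0.1453, 0.0251]
tcp_rot: [[0.304, -0.232, -0.924], [-0.072, -0.973, 0.221], [-0.95, -0.001, -0.313]]
contact_force: [5.9, -3.4, -4.1]
opening: 0.0321
```

```bash
python3 -c "
from h import *
loc()"
```

```text
t 12.525 cell local mm [-1.8  0.7 60.2] tilt 18.22 yawerr 0.06 F local [ 6.58 -1.9  -4.08] M [-0.32 -1.04 -0.06] open 0.0321
```

Spring contact was at X ≈ 2.6 mm, and the force now reads about 7.4 N from the moment, so roughly 4.4 mm compression. Push 2 mm more, then check.

Call:
arm_command:
  targets:
    - [[-0.0003,0,0.001,0,0,0,1],[-0.0006,0,0.002,0,0,0,1],[-0.0006,0,0.002,0,0,0,1]]

```text
t: 12.9
ee_pos: [0.5803, 0.1458, 0.0253]
tcp_rot: [[0.306, -0.232, -0.924], [-0.072, -0.973, 0.221], [-0.949, -0.001, -0.314]]
contact_force: [8.5, -4.3, -3.3]
opening: 0.032
```

```bash
python3 -c "
from h import *
loc()"
```

```text
t 12.9 cell local mm [-3.2  0.9 60.4] tilt 18.29 yawerr 0.07 F local [ 9.3  -2.21 -3.34] M [-0.37 -1.25 -0.04] open 0.032
```

Call:
arm_command:
  targets:
    - [[-0.0001,0,0.0021,0,-3,0,1],[-0.0002,0,0.0042,0,-6,0,1],[-0.0002,0,0.0063,0,-9,0,1],[-0.0002,0,0.0063,0,-9,0,1],[-0.0002,0,0.0063,0,-9,0,1]]

```text
t: 13.52
ee_pos: [0.5762, 0.1474, 0.0238]
tcp_rot: [[0.161, -0.233, -0.959], [-0.036, -0.973, 0.23], [-0.986, -0.003, -0.165]]
contact_force: [8.4, -2.1, -3.0]
opening: 0.032
```

```bash
python3 -c "
from h import *
loc()"
```

```text
t 13.525 cell local mm [-2.   1.4 60.3] tilt 9.48 yawerr 0.01 F local [ 8.66 -0.11 -3.04] M [-0.08 -1.52  0.03] open 0.032
```

Call:
arm_command:
  targets:
    - [[-0.0002,0.0003,0.0024,0,-3,0,1],[-0.0004,0.0006,0.0048,0,-6,0,1],[-0.0007,0.001,0.0072,0,-9.4,0,1],[-0.0007,0.001,0.0072,0,-9.4,0,1],[-0.0007,0.001,0.0072,0,-9.4,0,1]]

```text
t: 14.15
ee_pos: [0.5705, 0.148, 0.0226]
tcp_rot: [[0.005, -0.233, -0.972], [0.002, -0.972, 0.233], [-1.0, -0.003, -0.004]]
contact_force: [10.2, -1.1, -5.7]
opening: 0.0316
```

```bash
python3 - <<'E'
from h import *
loc()
b=snap('scene','s7.png')
i=cv2.resize(np.clip(b['image'][180:228,290:354]*2.5,0,255).astype(np.uint8),(800,600),interpolation=cv2.INTER_CUBIC)
cv2.imwrite('pics/z9.png',i)
E
```

```text
t 14.15 cell local mm [-1.9  0.7 59.6] tilt 0.25 yawerr 0.0 F local [10.2   1.37 -5.67] M [ 0.21 -2.03 -0.05] open 0.0316
```

View pics/z9.png

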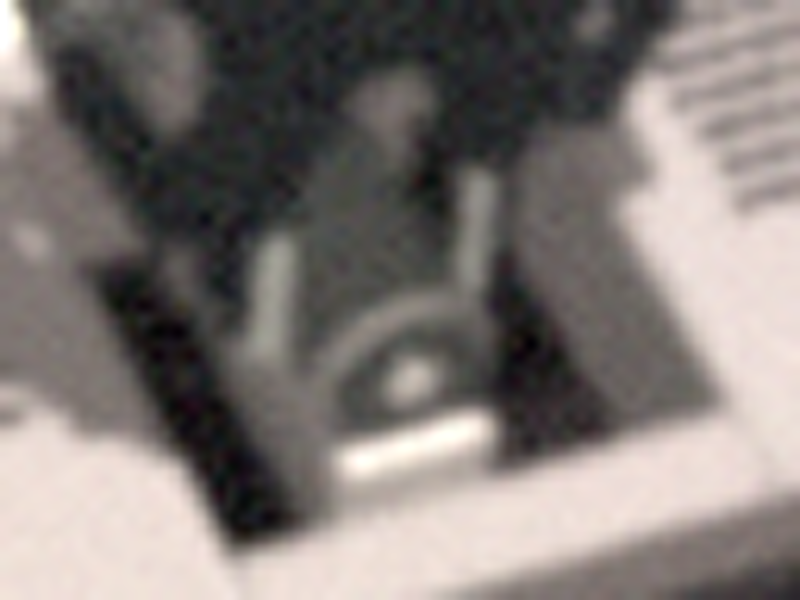

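The nub is at (410,380) and the tab top's inner edge runs about (335,455)–(490,410). I'll compare them in radio coordinates.

```bash
python3 - <<'E'
from h import *
b=dict(np.load('cal_scene.npz'))
M=np.array([[np.cos(yaw),np.sin(yaw)],[-np.sin(yaw),np.cos(yaw)]])
def L(u,v,z): return (M@(onz(b,290+(u+.5)*.08-.5,180+(v+.5)*.08-.5,z)[:2]-H)*1000).round(1)
print('nub',L(410,380,.0596),'tab inner',L(335,452,.047),L(490,408,.047),'tab outer',L(340,478,.047),L(497,440,.047))
E
```

```text
nub [27.2  1.8] tab inner [ 29.3 -13.4] [29.7 18.1] tab outer [ 35.2 -14.9] [37.2 16.2]
```

Call:
arm_command:
  targets:
    - [[0,0,0.0005,0,0,0,1],[0,0,0.001,0,0,0,1],[0,0,0.001,0,0,0,1]]

```text
t: 14.58
ee_pos: [0.5697, 0.1482, 0.0228]
tcp_rot: [[0.006, -0.233, -0.972], [0.002, -0.972, 0.233], [-1.0, -0.003, -0.005]]
contact_force: [11.6, -1.0, -7.9]
opening: 0.032
```

```bash
python3 - <<'E'
from h import *
for k in range(6): loc(); manip.camera('top')
E
```

```text
t 14.575 cell local mm [-2.6  0.8 59.8] tilt 0.31 yawerr 0.03 F local [11.52  1.71 -7.85] M [ 0.17 -2.15 -0.06] open 0.032
t 14.625 cell local mm [-2.6  0.7 59.8] tilt 0.31 yawerr 0.03 F local [11.45  0.69 -6.07] M [ 0.17 -2.18 -0.01] open 0.0319
t 14.675 cell local mm [-2.7  0.8 59.7] tilt 0.3 yawerr 0.03 F local [11.59  0.22 -5.17] M [ 0.18 -2.17  0.01] open 0.0318
t 14.725 cell local mm [-2.6  0.7 59.7] tilt 0.31 yawerr 0.03 F local [11.77  0.26 -6.91] M [ 0.17 -2.11 -0.02] open 0.0316
t 14.775 cell local mm [-2.6  0.8 59.8] tilt 0.31 yawerr 0.03 F local [11.32  0.24 -6.34] M [ 0.17 -2.12 -0.01] open 0.0317
t 14.825 cell local mm [-2.6  0.8 59.7] tilt 0.31 yawerr 0.03 F local [11.56  1.15 -5.78] M [ 0.19 -2.12 -0.04] open 0.0318
```

Fx is about 11.5 N, so about 8.5 mm compression with room on both sides. Lowering now.

Call:
arm_command:
  targets:
    - [[0.0015,0,0,0,0,0,1],[0.003,0,0,0,0,0,1],[0.0045,0,0,0,0,0,1],[0.006,0,0,0,0,0,1],[0.006,0,0,0,0,0,1]]

```text
t: 15.5
ee_pos: [0.571, 0.1482, 0.0189]
tcp_rot: [[0.009, -0.233, -0.972], [0.002, -0.973, 0.233], [-1.0, -0.004, -0.008]]
contact_force: [10.4, -2.5, 4.0]
opening: 0.0318
```

```bash
python3 -c "
from h import *
loc()"
```

```text
t 15.5 cell local mm [-1.5  1.  55.9] tilt 0.48 yawerr 0.03 F local [10.66 -0.    4.04] M [-0.01 -1.62 -0.01] open 0.0318
```

Call:
arm_command:
  targets:
    - [[0,0,0.0005,0,0,0,1],[0.0015,0,0.001,0,0,0,1],[0.003,0,0.001,0,0,0,1],[0.004,0,0.001,0,0,0,1]]

```text
t: 16.0
ee_pos: [0.5706, 0.1485, 0.0152]
tcp_rot: [[0.01, -0.233, -0.972], [0.002, -0.973, 0.233], [-1.0, -0.005, -0.009]]
contact_force: [10.8, -2.7, 6.7]
opening: 0.0318
```

```bash
python3 -c "
from h import *
loc()"
```

```text
t 16.0 cell local mm [-2.   1.2 52.2] tilt 0.54 yawerr 0.04 F local [11.09 -0.07  6.67] M [-0.06 -1.72  0.03] open 0.0318
```

Call:
arm_command:
  targets:
    - [[0.001,0,0.0003,0,0,0,1],[0.002,0,0.0005,0,0,0,1],[0.003,0,0.0005,0,0,0,1],[0.003,0,0.0005,0,0,0,1]]

```text
t: 16.5
ee_pos: [0.5703, 0.1486, 0.0122]
tcp_rot: [[0.011, -0.233, -0.972], [0.002, -0.973, 0.233], [-1.0, -0.005, -0.01]]
contact_force: [10.6, -3.3, 4.8]
opening: 0.0318
```

```bash
python3 -c "
from h import *
loc()"
```

```text
t 16.5 cell local mm [-2.3  1.2 49.2] tilt 0.56 yawerr 0.04 F local [11.09 -0.71  4.84] M [-0.03 -1.77 -0.02] open 0.0318
```

No sign of hitting the tab. Down to the pedestal.

Call:
arm_command:
  targets:
    - [[0.001,0,0,0,0,0,1],[0.002,0,0,0,0,0,1],[0.003,0,0,0,0,0,1],[0.003,0,0,0,0,0,1]]

```text
t: 17.0
ee_pos: [0.5705, 0.1487, 0.01]
tcp_rot: [[0.011, -0.233, -0.972], [0.002, -0.973, 0.233], [-1.0, -0.005, -0.01]]
contact_force: [10.1, -3.9, 9.6]
opening: 0.0318
```

```bash
python3 -c "
from h import *
loc()"
```

```text
t 17.0 cell local mm [-2.2  1.3 47. ] tilt 0.59 yawerr 0.04 F local [10.71 -1.49  9.58] M [-0.11 -1.58 -0.01] open 0.0318
```

Call:
arm_command:
  targets:
    - [[0.001,0,0,0,0,0,1],[0.0015,0,0,0,0,0,1],[0.0015,0,0,0,0,0,1]]

```text
t: 17.38
ee_pos: [0.5706, 0.1487, 0.0099]
tcp_rot: [[0.012, -0.233, -0.972], [0.002, -0.973, 0.233], [-1.0, -0.005, -0.011]]
contact_force: [8.4, -3.6, 16.5]
opening: 0.0318
```

```bash
python3 -c "
from h import *
loc()"
```

```text
t 17.375 cell local mm [-2.2  1.3 46.9] tilt 0.63 yawerr 0.04 F local [ 9.06 -1.58 16.55] M [-0.24 -1.24  0.02] open 0.0318
```

Landed: Z stops at 46.9 mm with the force rising to 16.5 N. Releasing with a small opening and rising.

Call:
arm_command:
  targets:
    - [[0,0,0,0,0,0,0],[0,0,0,0,0,0,0],[0,0,0,0,0,0,0],[-0.01,0,0,0,0,0,0],[-0.03,0,0,0,0,0,0],[-0.06,0,0,0,0,0,0],[-0.09,0,0,0,0,0,0],[-0.09,0,0,0,0,0,1],[-0.09,0,0,0,0,0,1],[-0.09,0,0,0,0,0,1]]

```text
t: 18.62
ee_pos: [0.5613, 0.1483, 0.0931]
tcp_rot: [[-0.009, -0.233, -0.972], [0.001, -0.972, 0.233], [-1.0, 0.001, 0.01]]
contact_force: [-0.1, -0.4, 0.2]
opening: -0.0005
```

```bash
python3 - <<'E'
from h import *
loc()
b=snap('scene','s8.png');a=snap('top','t8.png')
i=np.hstack([cv2.resize(np.clip(b['image'][175:235,285:350]*2.5,0,255).astype(np.uint8),(520,480),interpolation=cv2.INTER_CUBIC),cv2.resize(np.clip(a['image'][155:215,242:277]*2.5,0,255).astype(np.uint8),(280,480),interpolation=cv2.INTER_CUBIC)])
cv2.imwrite('pics/z10.png',i)
E
```

```text
t 18.625 cell local mm [-10.3  -1.  130.1] tilt -0.55 yawerr 0.01 F local [-0.01 -0.46  0.16] M [-0.03 -0.01 -0.03] open -0.0005
```

View pics/z10.png

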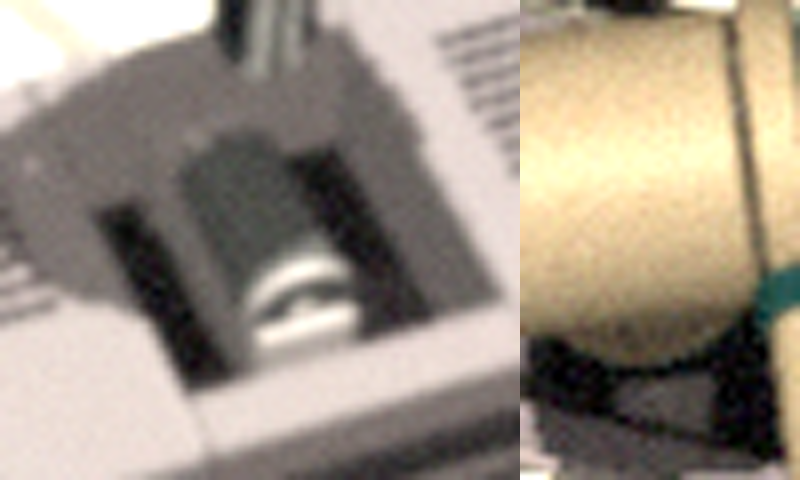

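The cell lies level in the holder with the lower half of its nub hidden behind the tab. I'll verify by pressing gently on the nub side with shut fingers: home should give contact at reading z ≈ 37 mm.

Call:
arm_command:
  targets:
    - [[0,-0.002,-0.02,0,0,0,1],[0.02,-0.002,-0.02,0,0,0,1],[0.04,-0.002,-0.02,0,0,0,1],[0.048,-0.002,-0.02,0,0,0,1],[0.051,-0.002,-0.02,0,0,0,1],[0.053,-0.002,-0.02,0,0,0,1],[0.053,-0.002,-0.02,0,0,0,1]]

```text
t: 19.6
ee_pos: [0.5822, 0.1458, 0.0417]
tcp_rot: [[-0.006, -0.233, -0.972], [0.002, -0.972, 0.233], [-1.0, -0.0, 0.006]]
contact_force: [0.4, 0.0, 0.3]
opening: -0.0002
```

Call:
arm_command:
  targets:
    - [[0.001,0,0,0,0,0,1],[0.002,0,0,0,0,0,1],[0.003,0,0,0,0,0,1],[0.003,0,0,0,0,0,1]]

```text
t: 20.1
ee_pos: [0.5818, 0.1458, 0.0382]
tcp_rot: [[-0.007, -0.233, -0.972], [0.002, -0.972, 0.233], [-1.0, 0.0, 0.007]]
contact_force: [-0.7, -0.5, -0.7]
opening: -0.0002
```

Call:
arm_command:
  targets:
    - [[0.001,0,0,0,0,0,1],[0.002,0,0,0,0,0,1],[0.003,0,0,0,0,0,1],[0.003,0,0,0,0,0,1]]

```text
t: 20.6
ee_pos: [0.5822, 0.1458, 0.0374]
tcp_rot: [[-0.005, -0.233, -0.972], [0.002, -0.972, 0.233], [-1.0, -0.0, 0.006]]
contact_force: [-2.5, -0.7, 11.4]
opening: -0.0
```

Nub side stops at 37.4 mm under 11 N, which is home. Same check on the spring side.

Call:
arm_command:
  targets:
    - [[-0.01,0,0,0,0,0,1],[-0.01,0,0.028,0,0,0,1],[-0.01,0,0.028,0,0,0,1],[-0.005,0,0.028,0,0,0,1],[-0.003,0,0.028,0,0,0,1],[-0.002,0,0.028,0,0,0,1],[-0.001,0,0.028,0,0,0,1],[0,0,0.028,0,0,0,1],[0,0,0.028,0,0,0,1]]

```text
t: 21.72
ee_pos: [0.5555, 0.1521, 0.0373]
tcp_rot: [[-0.005, -0.233, -0.972], [0.002, -0.972, 0.233], [-1.0, -0.0, 0.005]]
contact_force: [-3.1, 0.4, 11.5]
opening: -0.0001
```

Level to 0.1 mm at both ends. Retreating, then a last look from above.

Call:
arm_command:
  targets:
    - [[-0.03,0,0,0,0,0,1],[-0.08,0,0,0,0,0,1],[-0.13,0,0,0,0,0,1],[-0.13,0.06,0,0,0,0,1],[-0.13,0.12,0,0,0,0,1],[-0.13,0.18,0,0,0,0,1],[-0.13,0.24,0,0,0,0,1],[-0.13,0.3,0,0,0,0,1],[-0.13,0.3,0,0,0,0,1],[-0.13,0.3,0,0,0,0,1]]

```text
t: 22.98
ee_pos: [0.4856, -0.1395, 0.1653]
tcp_rot: [[-0.007, -0.234, -0.972], [0.003, -0.972, 0.234], [-1.0, -0.001, 0.007]]
contact_force: [-0.0, 1.1, -0.1]
opening: -0.0003
```

```bash
python3 - <<'E'
from h import *
b=snap('scene','s9.png');a=snap('top','t9.png')
i=np.hstack([cv2.resize(np.clip(b['image'][165:240,270:355]*2.5,0,255).astype(np.uint8),(440,390),interpolation=cv2.INTER_CUBIC),cv2.resize(np.clip(a['image'][155:220,232:287]*2.5,0,255).astype(np.uint8),(330,390),interpolation=cv2.INTER_CUBIC)])
cv2.imwrite('pics/z11.png',i)
E
```

```text
(no output)
```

The viewer's picture limit is reached. Both press checks and the last viewed picture say home, so I'm handing in.

```bash
python3 -c "
from plant import manip
print(manip.job_done())"
```

```text
the job is handed in; nothing more can be done
None
```

I loaded the larger battery into the radio and handed the job in at about 23 s of the 56 s. My checks say it is home, but no verdict was reported.

**What I did:** I gripped the battery and lowered it into the bay tilted 18° with the nub up. I then pushed the spring back by feel to about 11.5 N, roughly 8.5 mm of travel, and levelled it. Finally I lowered it behind the tab onto the pedestal and released it.

**Checks that agreed:**
- **Height and level:** pressing the top at about 11 N stopped at readings of 37.4 mm near the nub end and 37.3 mm near the spring end. The expected home reading was 37.3 mm.
- **Picture after release:** the battery lies in the holder, with the nub's lower half behind the tab.

**What disagreed or went wrong:**
- **Tool offset:** the fingertips sit about 38 mm further back along the tool than the reported position says. My first grasp therefore closed above the battery. I found the offset from the camera and by touching the battery's top, then allowed for it.
- **Holder position:** I measured the holder about 6 mm off the bay's middle towards the spring. The spring contact came about 2 mm later than that predicted.
- **Stray turn:** one move had an unintended turn in its first row. It happened in free air and nothing was touched.

**Not checked:** the final picture could not be viewed because the picture limit was reached. The spring's final travel and the battery's sideways position were therefore not measured after release. I also did not re-measure the other objects; nothing suggested they had been touched.

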